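Pack the pestle under the cantilever tray of the spice caddy

ROBOT

A 7-joint arm with a two-finger parallel gripper is mounted at the origin on the work surface. World frame = base frame: x ahead of the robot, y to its left, z up, the work surface at z = 0. Lengths are in m, angles in degrees, forces in N, time in s.
With the tool pointing down it reaches from about 0.425 to 0.8 m from the base axis. Payload 8.3 kg.
Tool frame: the origin (TCP) lies midway between the tips of the shut fingers; the grasp point (between the pads) lies 19 mm behind it; z points along the fingers, y is the line along which they close (so a half turn about z gives the same grasp; the last joint's range is limited). The gripper opens to 85 mm and grips with 20 to 120 N. Pads are 22 mm wide; open, the fingers measure 114 mm over their backs; the gripper's body (76 mm by 85 mm) begins 54 mm behind the grasp point. The pads swing forward as they close: fully open they stand 13 mm farther back than shut.
Start: joints at [-72.473, 21.967, 0.94, 78.501, -0.361, 79.538, -2.664], TCP at [0.225, 0.583, 0.231] pointing down, gripper open.
Joint ranges: [-169.22, 169.22], [-14.56, 117.87], [-87.37, 89.26], [10.42, 133.3], [-82.24, 262.24], [0.94, 117.77], [-172.7, 172.7]. Speed limits (degrees/s): [136.94, 136.94, 172.46, 172.46, 180, 180, 180].

INTERFACE

Orientations are given as [roll, pitch, yaw] about the fixed x, y, z axes, in that order (R = Rz(yaw) Ry(pitch) Rx(roll)).
In Python, from station import robot, vision, sign_off gives the robot as it stands.
- The arm moves only by the tool servo_tool, never from a script. Its arguments are lists of equal length, an entry for each row: "translation": the shift along the tool's x, y, z scaled (see below), a list of three; "turn": the turn, a rotation vector about the tool's x, y, z scaled (see below), a list of three. A call has 1 to 12 rows; each row shifts and turns the commanded pose from where the row before left it, along the tool's axes as they then stand; what a row does not reach is not made up. The controller multiplies each number of a shift by 0.4 m and each number of a turn by 0.15 rad. A row lasts 1/8 s, in which the tool goes at most 62.5 mm and 10.7 degrees, less where a joint would pass 70% of its speed; a pose out of reach is approached as far as the arm can. A call with a number of a shift or a turn outside -1 to 1 is refused whole. A call with a gripper value outside its range is refused whole. "gripper" is the opening, from -1 (shut) to 1 (fully open), set as the call begins (left out, the last holds). The fingers move at their own pace and stop on an object; the grip force is fixed at half the most. Time passes only in rows, so rows that do not move let the fingers close. It gives the time, the measured TCP pose, the force, the opening and the grip force at its end, in the units of the state.
- robot.observe(): the state, without advancing time (a new reading comes with each control period).
- vision.camera(name): name is "side" or "top" or "wrist"; returns (picture, depth): 384x512x3 uint8, red, green, blue; 384x512 float32, m along the optical axis (not along the pixel's ray), 0 where there is no reading.
- vision.get_calibration(name): a dict with "K" (3x3 intrinsics, pixels), "T" (4x4, takes a point from camera to world coordinates). Camera axes: x right, y down, z forward; pixel columns grow to the right and rows downward; lengths in m; the calibration is good to about 2 mm. A picture is of the moment at which its call begins: read the wrist's pose just before it. get_calibration takes no time and is no camera call; for the wrist camera it gives the pose at the moment of the call.
- sign_off(): hands the job in; it is judged then, once.
The state is a dict: "time_s": time; "qpos": joint angles; "qvel": joint speeds; "joint_torque": joint torques, N m; "ee_pos": TCP position; "tool_rot": TCP orientation; "wrist_force": force on the tool from outside, world axes, zero at the start; "moment": the same for the moment, N m; "finger_gap": finger opening in m; "grip_force": force on a finger pad.
Only numpy, scipy, OpenCV 4.12 (cv2) and the standard library are available. Lean on these libraries where they do the work, as an engineer would, in place of code of your own. Each camera call takes 0.05 s, during which the arm holds its last target. There are 200 camera calls.

TASK

Put the wooden pestle away in the bottom of the steel spice caddy: pinch the two orange buttons on the teal handle together to free the catch, swing the tray up and over until it rests fully open, and put the pestle down (not dropped) lying flat in the compartment underneath. Then swing the tray back and lower it gently, without letting it fall, until it is fully home with its catch locked again (both buttons sprung out). Leave the pink shaker, the glass jar and the blue mug where they are.

Things in the scene. Friction and masses are not known exactly. Their poses are not given: they have to be found in the camera images.
- caddy: Steel spice caddy fixed to the counter: open box 140 (its x) by 222 (its y) by 75 mm high, walls and floor 5 mm, closed by a cantilever tray of the same outline. Origin: centre of its underside, on the counter; z up. The tray swings towards its own +x; a teal stripe marks its -x side. Inside each y-end wall, 65 to 75 mm up, a small catch juts in 5.5 mm (50 mm long).
- compartment (a point): Centre of the compartment's inner floor (5 mm above the counter), axes as the caddy. Compartment 130 mm (x) by 212 mm (y), rim 70 mm above this point. When shut, the tray's underside is 71 mm above this point; latch tongues hang down to 53 mm above it, close to the y-end walls.
- tray_handle (a point): Pinch point midway between the two orange buttons on the teal handle in the tray's middle, axes as the caddy. Shut, it lies straight above the caddy's origin, 122 mm above the counter. The button faces (24 by 24 mm, centred at this height) point to +y and -y, 58 mm apart when out, 38 mm fully pressed. Handle block between them: 26 mm (x) by 36 mm (y); its cap's top is 23 mm above this point.
- tray_floor (a point): Centre of the tray's floor, 43 mm below tray_handle; moves with the tray, axes as the caddy. Tray 140 (x) by 222 (y) mm, rim 17 mm above its floor. The six lidded tins fixed in it are 18 mm high and stand at least 20 mm (in x) off the handle's mid-plane. Tray with handle: about 0.5 kg.
- tray_arm (a joint): Angle q of the tray's arms, rad: 0 shut, 2.0 fully open (stop). The tray stays level and moves on an arc of 100 mm radius; displaced from shut, in caddy axes, by dx = 0.1*(cos 0.436 - cos(0.436+q)), dz = 0.1*(sin(0.436+q) - sin 0.436) m. Highest (+58 mm) at q = 1.14: past it the tray falls open and stays, before it falls shut. Open: dx 167, dz 22 mm, compartment clear. Locked shut by the catch.
- button_left (a joint): Press depth of the orange button on the handle's +y side, m: 0 out, 0.010 fully pressed (towards the handle). Spring 2 to 5 N. It draws back the latch tongue at that end of the tray, clear of the catch from 0.004 on. Hold both pressed to lift the tray and again to bring it home (let go short of home, the tongues rest on the catches at q about 0.2); let go at home, they spring out and lock.
- button_right (a joint): The same as button_left, for the orange button on the handle's -y side.
- pestle: Double-headed wooden pestle lying on its side on the counter, 150 mm long along its own x, about 0.16 kg. Heads 42 mm in diameter at both ends, waist 28 mm in diameter and 60 mm long in the middle. Origin: on the counter below its middle as it starts (21 mm off its axis; it may roll about x).
- pestle_mid (a point): Middle of the pestle, on its axis: 21 mm above the surface it lies on. x along the pestle.
- shaker: Bystander, leave it: pink plastic twist-top shaker, standing, 56 mm in diameter, 116 mm high. Origin: centre of its underside.
- jar: Bystander: glass jar with green silicone lid, 98 mm in diameter, 143 mm high. Origin: centre of its underside.
- mug: Bystander: blue mug, 80 mm in diameter, 90 mm high. Origin: centre of its underside.
Things that resemble listed ones, but are neither listed nor needed, are in the scene too. Leave any purple look-alike of the pestle alone.

How it is judged:
By the outcome, as a careful person would: the job done as asked, in the order asked, and still so for the second after the job is handed in, with the robot touching nothing.
It also fails if it takes over 72 s, if anything falls off the work surface, if the arm or the gripper's body presses on something with over 40 N, if the wrist force passes 120 N, or if a joint passes its speed limit or range.

## Working session

There is one attempt and no reset: what is moved stays moved. The work goes in short steps, Python scripts to look and compute and a tool call to move; the robot and the scene stay as the last step left them, time stands still between calls to the robot, and variables do not carry over. Pictures are saved under pics/ and viewed, at most 10 in all, crops included, and the job is handed in when it is done.

Besides the shell and the picture viewer there is one more tool, called after "Request:" as name(argument=value, ...), one argument or row to a line, values as JSON. servo_tool: Moves the arm, as the interface text tells. Shifts and turns lie within -1 to 1; 1 stands for 0.4 m of shift or 0.15 rad of turn. Its arguments: {"type":"object","properties":{"translation":{"type":"array","items":{"type":"array","items":{"type":"number"}}},"turn":{"type":"array","items":{"type":"array","items":{"type":"number"}}},"gripper":{"type":"number"}},"required":["translation","turn"]}

```bash
mkdir -p pics; ls; python3 - <<'E'
from station import robot, vision
import cv2, numpy as np
s=robot.observe(); print({k:np.round(v,3).tolist() for k,v in s.items()})
ims=[]
for n in ("top","side"):
    im,d=vision.camera(n); c=vision.get_calibration(n)
    np.savez(f"{n}0.npz",im=im,d=d,**c); print(n,np.round(c["K"],1).tolist(),np.round(c["T"],3).tolist())
    cv2.imwrite(f"pics/{n}0.png",im[:,:,::-1])
E
```

```text
pics
{'time_s': 0.0, 'qpos': [-72.473, 22.016, 0.94, 78.563, -0.361, 79.54, -2.665], 'qvel': [0.004, -0.117, -0.029, 0.042, 0.012, 0.085, -0.035], 'joint_torque': [-0.0, -62.76, 0.844, -37.182, 0.016, 0.014, -0.0], 'ee_pos': [0.225, 0.582, 0.23], 'tool_rot': [-179.884, 0.003, 158.87], 'wrist_force': [-0.089, 0.222, -0.926], 'moment': [-0.012, -0.018, -0.006], 'grip_force': 0.0, 'finger_gap': 0.085}
top [[400.7, 0.0, 253.7], [0.0, 400.7, 193.5], [0.0, 0.0, 1.0]] [[0.013, -0.994, 0.107, 0.409], [-1.0, -0.013, -0.004, 0.084], [0.005, -0.107, -0.994, 1.188], [0.0, 0.0, 0.0, 1.0]]
side [[473.9, 0.0, 260.6], [0.0, 473.9, 192.3], [0.0, 0.0, 1.0]] [[0.97, -0.14, 0.197, 0.313], [-0.242, -0.57, 0.785, -0.887], [0.002, -0.81, -0.587, 0.812], [0.0, 0.0, 0.0, 1.0]]
```

View pics/top0.png

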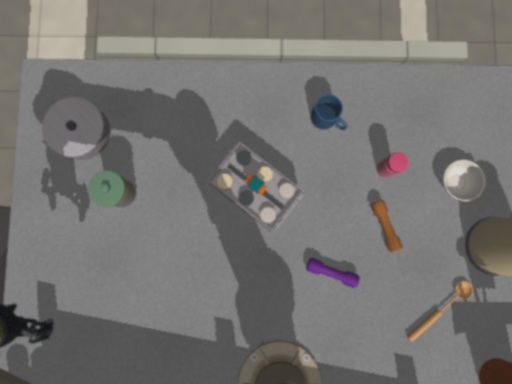

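View pics/side0.png

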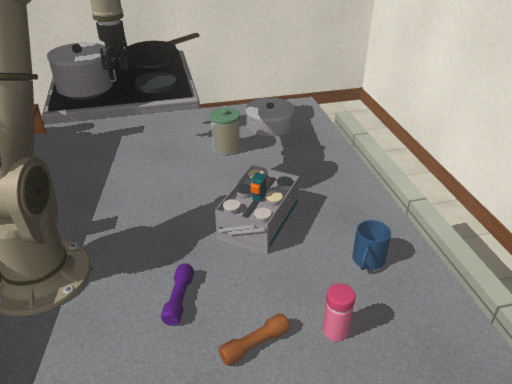

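The top view shows the caddy at (257,184) with the teal handle and orange buttons. There are three pestle candidates. The brown double-headed one at (387,226) fits the description. The purple look-alike is at (333,273), and the wooden spoon at (441,311) has one head and a thin stick. The shaker is at (393,165), the mug at (327,112) and the jar at (107,189). The side view puts the teal stripe at about (285,215), the pestle at (255,339) and the purple one at (178,293).

```bash
cat > h.py <<'E'
import numpy as np, cv2
def load(n): return np.load(n+".npz")
def ray(c,uv):
    d=c["T"][:3,:3]@np.linalg.inv(c["K"])@np.array([uv[0],uv[1],1.]); return c["T"][:3,3],d
def plane(c,uv,z):
    o,d=ray(c,uv); return o+d*(z-o[2])/d[2]
def proj(c,p):
    q=c["K"]@(c["T"][:3,:3].T@(np.asarray(p)-c["T"][:3,3])); return q[:2]/q[2]
def pts(c,m):
    v,u=np.nonzero(m&(c["d"]>0)); z=c["d"][v,u]
    P=np.linalg.inv(c["K"])@np.vstack([u*z,v*z,z]); return (c["T"][:3,:3]@P).T+c["T"][:3,3]
def mask(im,h0,h1,s=120,v=40):
    return cv2.inRange(cv2.cvtColor(im,cv2.COLOR_RGB2HSV),(h0,s,v),(h1,255,255))
def blobs(m,mn=25):
    n,l,st,ce=cv2.connectedComponentsWithStats(m); return [(l==i,st[i],ce[i]) for i in range(1,n) if st[i][4]>=mn]
E
python3 - <<'E'
from h import *
for n in("top0","side0"):
    c=load(n)
    for nm,a in dict(orange=(3,14,150,60),teal=(85,98,120,25),purple=(130,150),pink=(165,179),blue=(100,115,120,30),green=(55,80,50,40)).items():
        for m,st,ce in blobs(mask(c["im"],*a),8):
            P=pts(c,m)
            print(n,nm,st[4],np.round(ce,1),"med",np.round(np.median(P,0),3),"lo",np.round(P.min(0),3),"hi",np.round(P.max(0),3))
c=load("top0"); a=cv2.resize(c["im"][135:275,200:420],None,fx=3.5,fy=3.5,interpolation=2); cv2.imwrite("pics/crop.png",a[:,:,::-1])
E
```

```text
top0 orange 26 [248.1 178.3] med [0.564 0.096 0.135] lo [0.553 0.088 0.133] hi [0.572 0.104 0.14 ]
top0 orange 36 [262.2 189.7] med [0.533 0.059 0.135] lo [0.524 0.051 0.082] hi [0.543 0.067 0.14 ]
top0 orange 461 [386.2 225.5] med [ 0.444 -0.302  0.038] lo [ 0.379 -0.339  0.025] hi [ 0.516 -0.265  0.048]
top0 orange 480 [496.6 372.7] med [ 0.056 -0.573  0.066] lo [ 0.011 -0.614  0.012] hi [ 0.078 -0.56   0.147]
top0 teal 122 [255.2 183.5] med [0.549 0.077 0.146] lo [0.53  0.059 0.142] hi [0.565 0.093 0.151]
top0 purple 526 [332.6 272.7] med [ 0.31  -0.147  0.037] lo [ 0.274 -0.215  0.027] hi [ 0.348 -0.074  0.047]
top0 pink 331 [396.9 162.3] med [ 0.615 -0.307  0.116] lo [ 0.59  -0.336  0.094] hi [ 0.641 -0.284  0.123]
top0 blue 420 [325.1 111.7] med [ 0.782 -0.127  0.047] lo [ 0.734 -0.164  0.   ] hi [ 0.812 -0.088  0.093]
top0 green 971 [106.5 188. ] med [0.532 0.47  0.13 ] lo [0.487 0.425 0.124] hi [0.579 0.519 0.148]
side0 orange 114 [ 38.5 124.1] med [-0.077  0.727  0.034] lo [-0.099  0.715  0.004] hi [-0.066  0.737  0.084]
side0 orange 87 [254.7 188.3] med [0.534 0.052 0.127] 
[... 399 characters left out ...]
169  0.035] lo [ 0.27  -0.227  0.006] hi [ 0.349 -0.082  0.046]
side0 pink 653 [340.3 297.3] med [ 0.613 -0.323  0.115] lo [ 0.589 -0.344  0.092] hi [ 0.643 -0.288  0.12 ]
side0 pink 36 [343.8 316.9] med [ 0.619 -0.34   0.079] lo [ 0.607 -0.342  0.054] hi [ 0.629 -0.338  0.084]
side0 pink 12 [342.8 325.4] med [ 0.618 -0.341  0.048] lo [ 0.613 -0.342  0.039] hi [ 0.624 -0.339  0.061]
side0 pink 10 [338.3 337.3] med [ 0.612 -0.34   0.011] lo [ 0.609 -0.342  0.008] hi [ 0.619 -0.338  0.025]
side0 blue 763 [369.7 243.2] med [ 0.757 -0.145  0.066] lo [ 0.724 -0.192  0.003] hi [ 0.813 -0.092  0.093]
side0 green 366 [224.2 115.3] med [0.53  0.458 0.129] lo [0.486 0.416 0.118] hi [0.578 0.516 0.146]
```

View pics/crop.png

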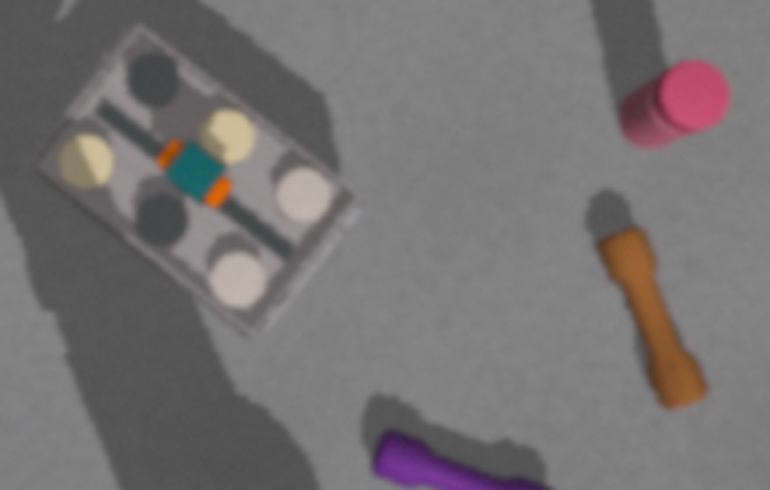

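The crop confirms the brown pestle: two heads and a waist, crop (655,318). The handle buttons lie along the tray's long axis, at crop (172,153) and (218,191). Next I refine the poses and check which side the stripe is on.

```bash
python3 - <<'E'
from h import *
t,s=load("top0"),load("side0")
# pestle
for c in(t,s):
    m=max([b for b in blobs(mask(c["im"],3,14,150,60),300)],key=lambda b:b[1][4] if 240<b[2][0]<400 else 0)
    v,u=np.nonzero(m[0]); uv=np.c_[u,v].astype(np.float32)
    P=np.array([plane(c,p,.021)[:2] for p in uv]); r=cv2.minAreaRect(P.astype(np.float32)*1000)
    w=np.linalg.svd(P-P.mean(0),full_matrices=False)[2][0]
    pr=(P-P.mean(0))@w
    print("pestle",P.mean(0),"rect",r,"ang",np.degrees(np.arctan2(w[1],w[0])),"mid ends",P.mean(0)+w*(pr.max()+pr.min())/2,"len",np.ptp(pr))
# caddy
for n,c in(("top",t),("side",s)):
    P=pts(c,np.ones(c["d"].shape,bool)); k=(np.hypot(P[:,0]-.549,P[:,1]-.077)<.16)&(P[:,2]>.06)&(P[:,2]<.105); 
    Q=P[k]; r=cv2.minAreaRect(Q[:,:2].astype(np.float32)*1000); print(n,"caddy rect",r,"z95",np.percentile(Q[:,2],[5,50,95]))
b=[b for b in blobs(mask(t["im"],3,14,150,60),8) if 230<b[2][0]<280]
p=[plane(t,x[2],.134) for x in b]; d=p[1]-p[0]; print("buttons",p,np.linalg.norm(d),"mid",(p[0]+p[1])/2,"ang",np.degrees(np.arctan2(d[1],d[0])))
tb=[b for b in blobs(mask(t["im"],85,98,120,25),50)][0]; print("cap mid top",plane(t,tb[2],.145))
# teal stripe, weaker saturation, side
m=mask(s["im"],80,100,60,20)
for bm,st,ce in blobs(m,15):
    P=pts(s,bm)
    if abs(P[:,0].mean()-.55)<.2: print("teal",st,ce,np.round(np.median(P,0),3),np.round(P.min(0),3),np.round(P.max(0),3))
# pot-like bystanders
cv2.imwrite("pics/crop2.png",cv2.resize(s["im"][155:260,200:320],None,fx=4,fy=4,interpolation=2)[:,:,::-1])
E
```

```text
pestle [ 0.44619968 -0.30636318] rect ((446.9521179199219, -306.3311462402344), (145.42176818847656, 34.06957244873047), 20.92947769165039) ang -159.20568742150053 mid ends [ 0.44688402 -0.3061033 ] len 0.14542078235973577
pestle [ 0.44526059 -0.30410513] rect ((447.6211242675781, -304.84686279296875), (158.46151733398438, 42.063377380371094), 20.86419105529785) ang -158.8130103278458 mid ends [ 0.44702283 -0.30342206] len 0.15855344626543466
top caddy rect ((548.5747680664062, 76.83142852783203), (236.1697235107422, 140.57421875), 52.76194763183594) z95 [0.07697788 0.08248974 0.09992628]
side caddy rect ((547.0228881835938, 71.92100524902344), (236.5404510498047, 143.94297790527344), 52.83143615722656) z95 [0.06641998 0.0860563  0.09820291]
buttons [array([0.56278714, 0.09574766, 0.134     ]), array([0.53294344, 0.05811899, 0.134     ])] 0.04802668982263881 mid [0.54786529 0.07693333 0.134     ] ang -128.41830267065598
cap mid top [0.54781928 0.07677003 0.145     ]
teal [250 173  17  28 252] [259.15873016 185.22619048] [0.548 0.065 0.137] [0.526 0.051 0.082] [0.568 0.091 0.149]
teal [269 200  28  46 104] [282.64423077 222.88461538] [0.602 0.026 0.023] [ 0.545 -0.047  0.013] [0.665 0.11  0.029]
```

View pics/crop2.png

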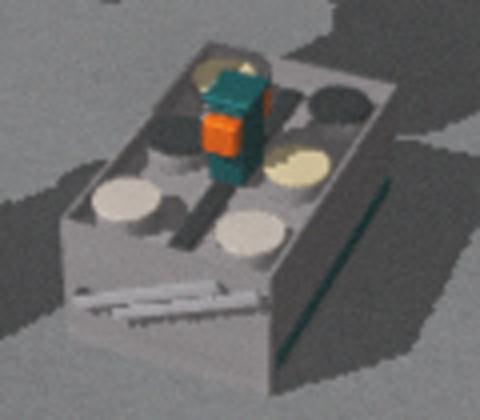

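The enlarged side crop shows the teal stripe on the caddy's right-hand long face, crop (335,270). It measures at about (0.602, 0.026), on the line at 52.6°, so caddy +x points to (-0.795, 0.606). That gives yaw 142.7° and centre (0.548, 0.0767). The pestle is at (0.447, -0.305) with its axis at 20.8°. Sizes and heights match the description. I turn to yaw 142.7°, then go above the handle.

Request:
servo_tool(
  translation=[
    [0,0,0],
    [0,0,0],
    [-0.14,-0.0515,0],
    [-0.14,-0.0515,0],
    [-0.14,-0.0515,0],
    [-0.14,-0.0515,0],
    [-0.14,-0.0515,0],
    [-0.14,-0.0515,0],
    [-0.14,-0.0515,0],
    [-0.14,-0.0515,0],
    [-0.14,-0.0515,0],
    [-0.14,-0.0515,0],
  ],
  turn=[
    [0,0,0.943],
    [0,0,0.943],
    [0,0,0],
    [0,0,0],
    [0,0,0],
    [0,0,0],
    [0,0,0],
    [0,0,0],
    [0,0,0],
    [0,0,0],
    [0,0,0],
    [0,0,0],
  ],
  gripper=1,
)

```text
time_s: 1.6
ee_pos: [0.5461, 0.0779, 0.2311]
tool_rot: [-180.0, -0.0, 142.7]
wrist_force: [0.9, 1.3, 0.2]
finger_gap: 0.0855
grip_force: 0.0
```

Request:
servo_tool(
  translation=[
    [0,0,0.05],
    [0,0,0.05],
    [0,0,0],
  ],
  turn=[
    [0,0,0],
    [0,0,0],
    [0,0,0],
  ],
)

```text
time_s: 1.98
ee_pos: [0.5443, 0.0793, 0.1895]
tool_rot: [-179.8, -0.1, 142.7]
wrist_force: [-0.5, 0.6, -0.2]
finger_gap: 0.0854
grip_force: 0.0
```

```bash
python3 - <<'E'
from station import robot, vision
from h import *
c=vision.get_calibration("wrist"); im,d=vision.camera("wrist"); np.savez("w1.npz",im=im,d=d,**c); c=load("w1")
print(c["T"].round(3).tolist())
for nm,a,z in(("orange",(3,14,150,60),.134),("teal",(85,98,120,25),.145)):
    for m,st,ce in blobs(mask(im,*a),60):
        P=pts(c,m); k=P[:,2]>P[:,2].max()-.006
        print(nm,st,ce.round(1),plane(c,ce,z).round(4),"top med",np.median(P[k],0).round(4),P[k].min(0).round(4),P[k].max(0).round(4))
cv2.imwrite("pics/w1.png",im[:,:,::-1])
E
```

```text
[[0.607, 0.756, 0.245, 0.481], [0.795, -0.576, -0.191, 0.128], [-0.003, 0.311, -0.95, 0.334], [0.0, 0.0, 0.0, 1.0]]
orange [218 199  15  34 404] [224.3 215.4] [0.5324 0.0595 0.134 ] top med [0.5357 0.0636 0.1442] [0.5346 0.0632 0.1434] [0.5364 0.0646 0.1447]
orange [275 199  16  34 418] [283.2 215.1] [0.5602 0.0965 0.134 ] top med [0.5492 0.0984 0.1435] [0.5471 0.0973 0.1435] [0.5508 0.099  0.1444]
orange [  0 290  36  34 769] [ 15.8 307.2] [ 0.4882 -0.1437  0.134 ] top med [ 0.4964 -0.2767  0.0417] [ 0.4758 -0.2936  0.0386] [ 0.5166 -0.2637  0.0445]
teal [236 204  41  30 535] [261.2 214. ] [0.5452 0.0858 0.145 ] top med [0.5448 0.0863 0.1464] [0.5297 0.0732 0.1434] [0.5617 0.098  0.1483]
teal [232 222  28  23 307] [241.3 236.5] [0.5509 0.0626 0.145 ] top med [0.5503 0.0634 0.1464] [0.5369 0.0544 0.1447] [0.5631 0.0707 0.1478]
```

View pics/w1.png

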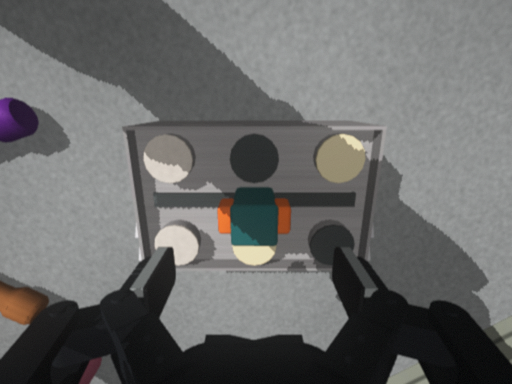

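The wrist view shows the buttons at (224,215) and (283,215), symmetric about the fingers (column 254) and square to the tool. I descend and pinch.

Request:
servo_tool(
  translation=[
    [-0.009,0,0.04],
    [0,0,0.05],
    [0,0,0.05],
    [0,0,0.045],
    [0,0,0.03],
    [0,0,0],
  ],
  turn=[
    [0,0,0],
    [0,0,0],
    [0,0,0],
    [0,0,0],
    [0,0,0],
    [0,0,0],
  ],
)

```text
time_s: 2.78
ee_pos: [0.5479, 0.0773, 0.1044]
tool_rot: [-179.9, -0.1, 142.7]
wrist_force: [-0.0, 0.1, -0.4]
finger_gap: 0.0856
grip_force: 0.0
```

Request:
servo_tool(
  translation=[
    [0,0,0],
    [0,0,0],
    [0,0,0],
    [0,0,0],
    [0,0,0],
    [0,0,0],
    [0,0,0],
    [0,0,0],
  ],
  turn=[
    [0,0,0],
    [0,0,0],
    [0,0,0],
    [0,0,0],
    [0,0,0],
    [0,0,0],
    [0,0,0],
    [0,0,0],
  ],
  gripper=-0.35,
)

```text
time_s: 3.78
ee_pos: [0.5484, 0.0766, 0.107]
tool_rot: [180.0, 0.0, 142.6]
wrist_force: [-8.2, -3.3, 14.4]
finger_gap: 0.0351
grip_force: 60.0
```

```bash
python3 - <<'E'
import numpy as np
q=np.r_[0,.04,.1,.18,.28,.38,.48,.58,.68,.78,.88,.98,1.08,1.18,1.28,1.38,1.48,1.58,1.68,1.78,1.86,1.93,1.98]
x=.1*(np.cos(.436)-np.cos(.436+q));z=.1*(np.sin(.436+q)-np.sin(.436))
print([[round(a/.4,4),0,round(-b/.4,4)] for a,b in zip(np.diff(x),np.diff(z))])
E
```

```text
[[np.float64(0.0044), 0, np.float64(-0.009)], [np.float64(0.0073), 0, np.float64(-0.0131)], [np.float64(0.0109), 0, np.float64(-0.0168)], [np.float64(0.0154), 0, np.float64(-0.0196)], [np.float64(0.0173), 0, np.float64(-0.018)], [np.float64(0.019), 0, np.float64(-0.0162)], [np.float64(0.0206), 0, np.float64(-0.0142)], [np.float64(0.0219), 0, np.float64(-0.0121)], [np.float64(0.023), 0, np.float64(-0.0098)], [np.float64(0.0238), 0, np.float64(-0.0075)], [np.float64(0.0245), 0, np.float64(-0.0051)], [np.float64(0.0249), 0, np.float64(-0.0026)], [np.float64(0.025), 0, np.float64(-0.0001)], [np.float64(0.0249), 0, np.float64(0.0024)], [np.float64(0.0245), 0, np.float64(0.0048)], [np.float64(0.0239), 0, np.float64(0.0073)], [np.float64(0.0231), 0, np.float64(0.0096)], [np.float64(0.022), 0, np.float64(0.0119)], [np.float64(0.0207), 0, np.float64(0.014)], [np.float64(0.0155), 0, np.float64(0.0127)], [np.float64(0.0127), 0, np.float64(0.0121)], [np.float64(0.0085), 0, np.float64(0.0091)]]
```

Request:
servo_tool(
  translation=[
    [0,0,-0.004],
    [0,0,0],
  ],
  turn=[
    [0,0,0],
    [0,0,0],
  ],
)

```text
time_s: 4.03
ee_pos: [0.5483, 0.0766, 0.1072]
tool_rot: [-180.0, 0.0, 142.6]
wrist_force: [-4.2, -4.2, 4.1]
finger_gap: 0.0352
grip_force: 61.4
```

Request:
servo_tool(
  translation=[
    [0.0044,0,-0.009],
    [0.0073,0,-0.0131],
    [0.0109,0,-0.0168],
    [0.0154,0,-0.0196],
    [0,0,0],
  ],
  turn=[
    [0,0,0],
    [0,0,0],
    [0,0,0],
    [0,0,0],
    [0,0,0],
  ],
)

```text
time_s: 4.65
ee_pos: [0.5362, 0.0858, 0.1306]
tool_rot: [-180.0, 0.0, 142.6]
wrist_force: [0.0, -5.9, -2.5]
finger_gap: 0.0353
grip_force: 60.7
```

Request:
servo_tool(
  translation=[
    [0.0173,0,-0.018],
    [0.019,0,-0.0162],
    [0.0206,0,-0.0142],
    [0.0219,0,-0.0121],
    [0.023,0,-0.0098],
    [0.0238,0,-0.0075],
    [0.0245,0,-0.0051],
    [0.0249,0,-0.0026],
    [0.025,0,0],
    [0.0249,0,0.0024],
    [0,0,0],
  ],
  turn=[
    [0,0,0],
    [0,0,0],
    [0,0,0],
    [0,0,0],
    [0,0,0],
    [0,0,0],
    [0,0,0],
    [0,0,0],
    [0,0,0],
    [0,0,0],
    [0,0,0],
  ],
)

```text
time_s: 6.02
ee_pos: [0.4634, 0.1413, 0.1637]
tool_rot: [-179.9, -0.1, 142.7]
wrist_force: [-6.3, -4.8, 6.3]
finger_gap: 0.0354
grip_force: 61.7
```

Request:
servo_tool(
  translation=[
    [0.0245,0,0.0048],
    [0.0239,0,0.0073],
    [0.0231,0,0.0096],
    [0.022,0,0.0119],
    [0.0207,0,0.014],
    [0.0155,0,0.0127],
    [0.0127,0,0.0121],
    [0.0085,0,0.0091],
    [0.0017,0,0.002],
    [0,0,0],
  ],
  turn=[
    [0,0,0],
    [0,0,0],
    [0,0,0],
    [0,0,0],
    [0,0,0],
    [0,0,0],
    [0,0,0],
    [0,0,0],
    [0,0,0],
    [0,0,0],
  ],
)

```text
time_s: 7.28
ee_pos: [0.4156, 0.1776, 0.1298]
tool_rot: [-179.9, -0.0, 142.7]
wrist_force: [-4.6, -4.9, -0.5]
finger_gap: 0.0357
grip_force: 61.1
```

Request:
servo_tool(
  translation=[
    [0,0,0],
    [0,0,0],
    [0,0,0],
    [0,0,0],
    [0,0,0],
  ],
  turn=[
    [0,0,0],
    [0,0,0],
    [0,0,0],
    [0,0,0],
    [0,0,0],
  ],
  gripper=1,
)

```text
time_s: 7.9
ee_pos: [0.4165, 0.1783, 0.1303]
tool_rot: [180.0, 0.0, 142.7]
wrist_force: [0.0, 0.2, 0.2]
finger_gap: 0.0854
grip_force: 0.0
```

Request:
servo_tool(
  translation=[
    [0,0,-0.03],
    [0,0,-0.06],
    [0,0,-0.1],
    [0,0,-0.1],
    [0,0,-0.04],
    [0,0,0],
  ],
  turn=[
    [0,0,0],
    [0,0,0],
    [0,0,0],
    [0,0,0],
    [0,0,0],
    [0,0,0],
  ],
)

```text
time_s: 8.65
ee_pos: [0.4168, 0.1784, 0.2631]
tool_rot: [179.9, 0.0, 142.7]
wrist_force: [0.5, -0.2, -0.9]
finger_gap: 0.0849
grip_force: 0.0
```

Request:
servo_tool(
  translation=[
    [0,0,0],
    [0,0,0],
    [0,0,0],
    [0,0,0],
    [0,0,0],
    [0,0,0],
    [0,0,0],
    [0,0,0],
    [0,0,0],
    [0,0,0],
    [0,0,0],
    [0,0,0],
  ],
  turn=[
    [0,0,0.95],
    [0,0,0.95],
    [0,0,0.95],
    [0,0,0.95],
    [0,0,0.95],
    [0,0,0.95],
    [0,0,0.95],
    [0,0,0.95],
    [0,0,0.95],
    [0,0,0.95],
    [0,0,0.95],
    [0,0,0.95],
  ],
)

```text
time_s: 10.15
ee_pos: [0.4155, 0.1778, 0.2603]
tool_rot: [-180.0, 0.2, 44.4]
wrist_force: [0.2, 0.5, -0.7]
finger_gap: 0.0855
grip_force: 0.0
```

Request:
servo_tool(
  translation=[
    [0,0,0],
    [0,0,0],
    [0,0,0],
    [0,0,0],
  ],
  turn=[
    [0,0,0.93],
    [0,0,0.93],
    [0,0,0.92],
    [0,0,0],
  ],
)

```text
time_s: 10.65
ee_pos: [0.4156, 0.1778, 0.2606]
tool_rot: [180.0, 0.2, 20.8]
wrist_force: [-0.0, 0.0, -0.3]
finger_gap: 0.0855
grip_force: 0.0
```

```bash
python3 - <<'E'
from station import vision
from h import *
for n in("top","side"):
    im,d=vision.camera(n); c=vision.get_calibration(n); np.savez(n+"1.npz",im=im,d=d,**c)
a=cv2.resize(np.load("side1.npz")["im"][100:260,150:330],None,fx=3,fy=3,interpolation=2); b=cv2.resize(np.load("top1.npz")["im"][110:270,140:320],None,fx=2.2,fy=3,interpolation=2)
a=cv2.resize(a,(400,356)); b=cv2.resize(b,(400,356)); cv2.imwrite("pics/open.png",np.hstack([a,b])[:,:,::-1])
E
```

```text
(no output)
```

View pics/open.png

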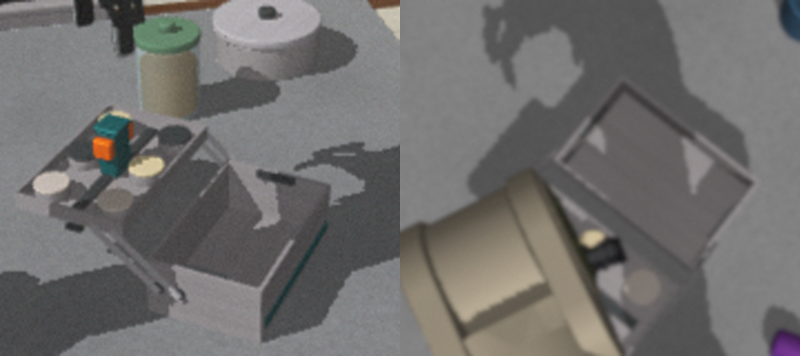

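The side half of the picture shows the tray resting open at the left, around (100,180), and the compartment empty, around (250,230). In the top half the compartment floor is clear, around (650,170). On to the pestle.

Request:
servo_tool(
  translation=[
    [-0.0056,0.12,0],
    [-0.0056,0.12,0],
    [-0.0056,0.12,0],
    [-0.0056,0.12,0],
    [-0.0056,0.12,0],
    [-0.0545,0.093,0.04],
    [-0.0545,0.093,0.04],
    [-0.0545,0.093,0.04],
    [-0.0545,0.093,0.04],
    [-0.0545,0.093,0.04],
    [-0.0545,0.093,0.04],
    [0,0,0],
  ],
  turn=[
    [0,0,0],
    [0,0,0],
    [0,0,0],
    [0,0,0],
    [0,0,0],
    [0,0,0],
    [0,0,0],
    [0,0,0],
    [0,0,0],
    [0,0,0],
    [0,0,0],
    [0,0,0],
  ],
)

```text
time_s: 12.25
ee_pos: [0.4451, -0.3087, 0.1646]
tool_rot: [-180.0, 0.2, 20.6]
wrist_force: [0.0, 0.5, 0.2]
finger_gap: 0.0855
grip_force: 0.0
```

```bash
python3 - <<'E'
from station import robot,vision
from h import *
print(robot.observe()["ee_pos"],robot.observe()["tool_rot"])
c=vision.get_calibration("wrist"); im,d=vision.camera("wrist"); np.savez("w2.npz",im=im,d=d,**c); c=load("w2")
for m,st,ce in blobs(mask(im,3,14,150,60),300):
    P=np.array([plane(c,p,.021)[:2] for p in np.argwhere(m)[:,::-1]]); print(st,cv2.minAreaRect(P.astype(np.float32)*1000),P.mean(0))
E
```

```text
[ 0.44513529 -0.30873457  0.16459895] [-179.99398704    0.20861793   20.57995153]
[ 229  108   36  139 2957] ((441.8167724609375, -301.4386291503906), (155.21339416503906, 35.99810791015625), 19.604246139526367) [ 0.45254655 -0.29936171]
```

Request:
servo_tool(
  translation=[
    [0.0065,-0.01,0.07],
    [0,0,0.07],
    [0,0,0.07],
    [0,0,0.07],
    [0,0,0.06],
    [0,0,0.04],
    [0,0,0.019],
    [0,0,0],
  ],
  turn=[
    [0,0,0],
    [0,0,0],
    [0,0,0],
    [0,0,0],
    [0,0,0],
    [0,0,0],
    [0,0,0],
    [0,0,0],
  ],
)

```text
time_s: 13.3
ee_pos: [0.4492, -0.3004, 0.0066]
tool_rot: [-180.0, 0.0, 20.8]
wrist_force: [-0.7, -0.1, 0.1]
finger_gap: 0.0853
grip_force: 0.0
```

Request:
servo_tool(
  translation=[
    [0,0,0],
    [0,0,0],
    [0,0,0],
    [0,0,0],
    [0,0,0],
    [0,0,0],
    [0,0,0],
    [0,0,0],
  ],
  turn=[
    [0,0,0],
    [0,0,0],
    [0,0,0],
    [0,0,0],
    [0,0,0],
    [0,0,0],
    [0,0,0],
    [0,0,0],
  ],
  gripper=-1,
)

```text
time_s: 14.3
ee_pos: [0.4493, -0.3008, 0.0071]
tool_rot: [180.0, -0.0, 20.8]
wrist_force: [-1.1, 0.7, 6.5]
finger_gap: 0.026
grip_force: 58.9
```

Request:
servo_tool(
  translation=[
    [0,0,-0.03],
    [0,0,-0.08],
    [0,0,-0.12],
    [0,0,-0.12],
    [0,0,-0.12],
    [0,0,-0.06],
    [0,0,0],
  ],
  turn=[
    [0,0,0],
    [0,0,0],
    [0,0,0],
    [0,0,0],
    [0,0,0],
    [0,0,0],
    [0,0,0],
  ],
)

```text
time_s: 15.18
ee_pos: [0.4496, -0.3013, 0.2206]
tool_rot: [179.9, -0.2, 20.8]
wrist_force: [0.9, 0.3, -2.2]
finger_gap: 0.026
grip_force: 59.5
```

Request:
servo_tool(
  translation=[
    [0,0,0],
    [0,0,0],
    [0,0,0],
    [0,0,0],
    [0,0,0],
  ],
  turn=[
    [0,0,-0.93],
    [0,0,-0.93],
    [0,0,-0.93],
    [0,0,-0.93],
    [0,0,0],
  ],
)

```text
time_s: 15.8
ee_pos: [0.4482, -0.3002, 0.2171]
tool_rot: [-179.9, 0.0, 52.7]
wrist_force: [-0.2, 0.4, -1.4]
finger_gap: 0.026
grip_force: 59.5
```

Request:
servo_tool(
  translation=[
    [0.05,-0.0207,0],
    [0.1,-0.0414,0],
    [0.1,-0.0414,0],
    [0.1,-0.0414,0],
    [0.1,-0.0414,0],
    [0.1,-0.0414,0],
    [0.1,-0.0414,0],
    [0.1,-0.0414,0],
    [0.1,-0.0414,0],
    [0.051,-0.0211,0],
    [0,0,0],
  ],
  turn=[
    [0,0,0],
    [0,0,0],
    [0,0,0],
    [0,0,0],
    [0,0,0],
    [0,0,0],
    [0,0,0],
    [0,0,0],
    [0,0,0],
    [0,0,0],
    [0,0,0],
  ],
)

```text
time_s: 17.18
ee_pos: [0.548, 0.0781, 0.2175]
tool_rot: [-179.9, 0.1, 52.8]
wrist_force: [0.2, -1.0, -2.3]
finger_gap: 0.0262
grip_force: 59.4
```

```bash
python3 - <<'E'
from station import robot,vision
from h import *
print(robot.observe()["ee_pos"],robot.observe()["tool_rot"])
c=vision.get_calibration("wrist"); im,d=vision.camera("wrist"); cv2.imwrite("pics/w3.png",im[:,:,::-1])
E
```

```text
[0.54798806 0.0781259  0.21752793] [-1.79946198e+02  8.20344635e-02  5.28244719e+01]
```

View pics/w3.png

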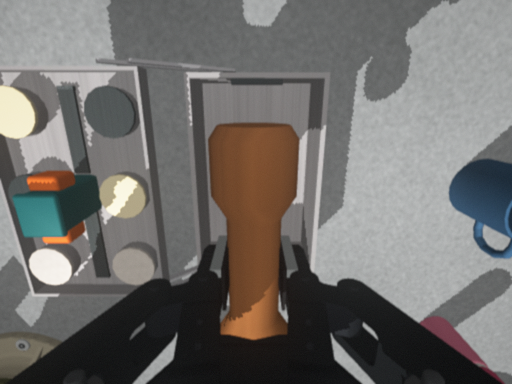

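The wrist view shows the pestle at (254,230), centred and aligned over the compartment (columns 200 to 320). The open tray is at the left. I lower it.

Request:
servo_tool(
  translation=[
    [0,0,0.05],
    [0,0,0.08],
    [0,0,0.08],
    [0,0,0.08],
    [0,0,0.06],
    [0,0,0],
  ],
  turn=[
    [0,0,0],
    [0,0,0],
    [0,0,0],
    [0,0,0],
    [0,0,0],
    [0,0,0],
  ],
)

```text
time_s: 17.98
ee_pos: [0.5467, 0.0741, 0.077]
tool_rot: [-179.9, 0.2, 52.6]
wrist_force: [-0.8, -0.3, -1.7]
finger_gap: 0.026
grip_force: 59.4
```

Request:
servo_tool(
  translation=[
    [0,0,0.05],
    [0,0,0.04],
    [0,0,0.03],
    [0,0,0.02],
    [0,0,0.012],
    [0,0,0.003],
    [0,0,0],
  ],
  turn=[
    [0,0,0],
    [0,0,0],
    [0,0,0],
    [0,0,0],
    [0,0,0],
    [0,0,0],
    [0,0,0],
  ],
)

```text
time_s: 18.85
ee_pos: [0.5485, 0.0766, 0.0168]
tool_rot: [180.0, -0.0, 52.8]
wrist_force: [0.2, -0.2, -2.6]
finger_gap: 0.0259
grip_force: 59.5
```

Request:
servo_tool(
  translation=[
    [0,0,0.004],
    [0,0,0.003],
    [0,0,0],
  ],
  turn=[
    [0,0,0],
    [0,0,0],
    [0,0,0],
  ],
)

```text
time_s: 19.23
ee_pos: [0.5482, 0.0766, 0.0137]
tool_rot: [-180.0, 0.0, 52.8]
wrist_force: [-0.0, -0.3, -3.0]
finger_gap: 0.0258
grip_force: 59.5
```

Request:
servo_tool(
  translation=[
    [0,0,0.003],
    [0,0,0],
  ],
  turn=[
    [0,0,0],
    [0,0,0],
  ],
)

```text
time_s: 19.48
ee_pos: [0.5482, 0.0766, 0.0124]
tool_rot: [-180.0, 0.0, 52.8]
wrist_force: [0.1, -0.4, -2.0]
finger_gap: 0.0257
grip_force: 59.5
```

Request:
servo_tool(
  translation=[
    [0,0,0.003],
    [0,0,0.002],
    [0,0,0],
  ],
  turn=[
    [0,0,0],
    [0,0,0],
    [0,0,0],
  ],
)

```text
time_s: 19.85
ee_pos: [0.5484, 0.0766, 0.012]
tool_rot: [-180.0, -0.0, 52.8]
wrist_force: [-7.3, -1.6, 15.0]
finger_gap: 0.0264
grip_force: 61.4
```

Request:
servo_tool(
  translation=[
    [0,0,-0.003],
    [0,0,0],
  ],
  turn=[
    [0,0,0],
    [0,0,0],
  ],
)

```text
time_s: 20.1
ee_pos: [0.5485, 0.0767, 0.0121]
tool_rot: [180.0, -0.0, 52.8]
wrist_force: [-1.5, -1.2, 4.9]
finger_gap: 0.026
grip_force: 60.0
```

Request:
servo_tool(
  translation=[
    [0,0,0],
    [0,0,0],
    [0,0,0],
    [0,0,0],
  ],
  turn=[
    [0,0,0],
    [0,0,0],
    [0,0,0],
    [0,0,0],
  ],
  gripper=0.2,
)

```text
time_s: 20.6
ee_pos: [0.5482, 0.0766, 0.0116]
tool_rot: [-180.0, 0.0, 52.8]
wrist_force: [-0.3, -0.5, -0.4]
finger_gap: 0.0515
grip_force: 0.0
```

Request:
servo_tool(
  translation=[
    [0,0,-0.02],
    [0,0,-0.06],
    [0,0,-0.1],
    [0,0,-0.12],
    [0,0,-0.12],
    [0,0,-0.12],
    [0,0,-0.06],
    [0,0,0],
  ],
  turn=[
    [0,0,0],
    [0,0,0],
    [0,0,0],
    [0,0,0],
    [0,0,0],
    [0,0,0],
    [0,0,0],
    [0,0,0],
  ],
)

```text
time_s: 21.6
ee_pos: [0.5494, 0.0765, 0.2545]
tool_rot: [179.8, -0.2, 52.8]
wrist_force: [0.9, -0.5, -1.0]
finger_gap: 0.0511
grip_force: 0.0
```

```bash
python3 - <<'E'
from station import robot,vision
from h import *
c=vision.get_calibration("wrist"); im,d=vision.camera("wrist"); np.savez("w4.npz",im=im,d=d,**c); cv2.imwrite("pics/w4.png",im[:,:,::-1])
c=load("w4")
for m,st,ce in blobs(mask(im,3,14,150,60),300):
    P=pts(c,m); print(st,P.mean(0).round(3),P[:,2].max().round(3)); uv=np.argwhere(m)[:,::-1]
    Q=np.array([plane(c,p,.03)[:2] for p in uv]); print(cv2.minAreaRect(Q.astype(np.float32)*1000))
E
```

```text
[ 56 163  39  16 527] [0.435 0.193 0.154] 0.16
((352.65093994140625, 220.55447387695312), (21.041807174682617, 52.82841491699219), 52.683536529541016)
[240 187  24  36 428] [0.516 0.032 0.046] 0.049
((518.2943115234375, 27.213001251220703), (54.00189208984375, 32.685874938964844), 26.27394676208496)
```

View pics/w4.png

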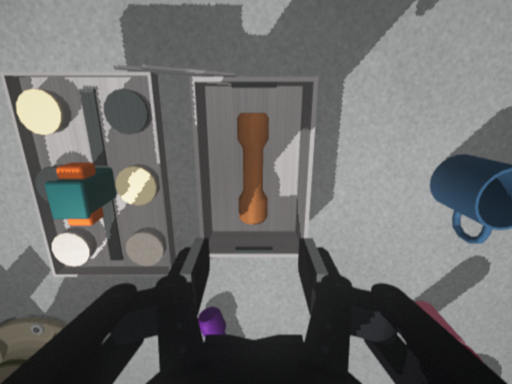

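The pestle lies flat in the compartment, at (253,168), and the tray is still open. I turn back and go to the handle.

Request:
servo_tool(
  translation=[
    [0,0,0],
    [0,0,0],
    [0,0,0],
    [0,0,0],
    [0,0,0],
    [0,0,0],
    [0,0,0],
    [0,0,0],
    [0,0,0],
    [0,0,0],
    [0,0,0],
    [0,0,0],
  ],
  turn=[
    [0,0,-0.951],
    [0,0,-0.951],
    [0,0,-0.951],
    [0,0,-0.951],
    [0,0,-0.951],
    [0,0,-0.951],
    [0,0,-0.951],
    [0,0,-0.951],
    [0,0,-0.951],
    [0,0,-0.951],
    [0,0,-0.951],
    [0,0,0],
  ],
  gripper=1,
)

```text
time_s: 23.15
ee_pos: [0.5476, 0.0765, 0.2504]
tool_rot: [-179.9, -0.1, 142.6]
wrist_force: [-0.8, -0.5, 0.0]
finger_gap: 0.0852
grip_force: 0.0
```

Request:
servo_tool(
  translation=[
    [0.06,0,0],
    [0.1,0,0],
    [0.1,0,0],
    [0.1,0,0],
    [0.058,0,0],
    [0,0,0],
  ],
  turn=[
    [0,0,0],
    [0,0,0],
    [0,0,0],
    [0,0,0],
    [0,0,0],
    [0,0,0],
  ],
)

```text
time_s: 23.9
ee_pos: [0.4139, 0.1792, 0.2513]
tool_rot: [-180.0, -0.0, 142.7]
wrist_force: [1.0, 0.5, 0.6]
finger_gap: 0.0853
grip_force: 0.0
```

Request:
servo_tool(
  translation=[
    [-0.006,0,0.06],
    [0,0,0.08],
    [0,0,0.08],
    [0,0,0.05],
    [0,0,0.03],
    [0,0,0.008],
    [0,0,0],
  ],
  turn=[
    [0,0,0],
    [0,0,0],
    [0,0,0],
    [0,0,0],
    [0,0,0],
    [0,0,0],
    [0,0,0],
  ],
)

```text
time_s: 24.78
ee_pos: [0.4177, 0.1765, 0.1289]
tool_rot: [180.0, 0.0, 142.6]
wrist_force: [-0.5, -0.3, 0.4]
finger_gap: 0.0854
grip_force: 0.0
```

Request:
servo_tool(
  translation=[
    [0,0,0],
    [0,0,0],
    [0,0,0],
    [0,0,0],
    [0,0,0],
    [0,0,0],
    [0,0,0],
    [0,0,0],
  ],
  turn=[
    [0,0,0],
    [0,0,0],
    [0,0,0],
    [0,0,0],
    [0,0,0],
    [0,0,0],
    [0,0,0],
    [0,0,0],
  ],
  gripper=-0.35,
)

```text
time_s: 25.78
ee_pos: [0.4172, 0.1764, 0.13]
tool_rot: [180.0, 0.0, 142.7]
wrist_force: [-8.0, -3.3, 14.7]
finger_gap: 0.0353
grip_force: 59.6
```

Request:
servo_tool(
  translation=[
    [0,0,-0.004],
    [-0.0017,0,-0.002],
    [-0.0085,0,-0.0091],
    [-0.0127,0,-0.0121],
    [-0.0155,0,-0.0127],
    [-0.0207,0,-0.014],
    [-0.022,0,-0.0119],
    [-0.0231,0,-0.0096],
    [-0.0239,0,-0.0073],
    [-0.0245,0,-0.0048],
    [0,0,0],
  ],
  turn=[
    [0,0,0],
    [0,0,0],
    [0,0,0],
    [0,0,0],
    [0,0,0],
    [0,0,0],
    [0,0,0],
    [0,0,0],
    [0,0,0],
    [0,0,0],
    [0,0,0],
  ],
)

```text
time_s: 27.15
ee_pos: [0.4672, 0.1384, 0.1644]
tool_rot: [179.9, 0.1, 142.6]
wrist_force: [-4.7, -2.4, 7.4]
finger_gap: 0.0352
grip_force: 62.5
```

Request:
servo_tool(
  translation=[
    [-0.0249,0,-0.0024],
    [-0.025,0,0],
    [-0.0249,0,0.0026],
    [-0.0245,0,0.0051],
    [-0.0238,0,0.0075],
    [-0.023,0,0.0098],
    [-0.0219,0,0.0121],
    [-0.0206,0,0.0142],
    [-0.019,0,0.0162],
    [-0.0173,0,0.018],
    [0,0,0],
  ],
  turn=[
    [0,0,0],
    [0,0,0],
    [0,0,0],
    [0,0,0],
    [0,0,0],
    [0,0,0],
    [0,0,0],
    [0,0,0],
    [0,0,0],
    [0,0,0],
    [0,0,0],
  ],
)

```text
time_s: 28.52
ee_pos: [0.5388, 0.0837, 0.1295]
tool_rot: [180.0, 0.1, 142.6]
wrist_force: [4.5, -5.1, 0.2]
finger_gap: 0.0351
grip_force: 61.4
```

Request:
servo_tool(
  translation=[
    [-0.0077,0,0.0098],
    [-0.0077,0,0.0098],
    [-0.0055,0,0.0084],
    [-0.0054,0,0.0084],
    [-0.0037,0,0.0065],
    [-0.0036,0,0.0066],
    [-0.0022,0,0.0045],
    [-0.0022,0,0.0045],
    [0,0,0],
    [0,0,0],
  ],
  turn=[
    [0,0,0],
    [0,0,0],
    [0,0,0],
    [0,0,0],
    [0,0,0],
    [0,0,0],
    [0,0,0],
    [0,0,0],
    [0,0,0],
    [0,0,0],
  ],
)

```text
time_s: 29.78
ee_pos: [0.5499, 0.0753, 0.1075]
tool_rot: [180.0, 0.0, 142.7]
wrist_force: [-4.6, -4.2, 9.5]
finger_gap: 0.0355
grip_force: 62.7
```

Request:
servo_tool(
  translation=[
    [-0.001,0,0.003],
    [0,0,0.002],
    [0,0,0],
  ],
  turn=[
    [0,0,0],
    [0,0,0],
    [0,0,0],
  ],
)

```text
time_s: 30.15
ee_pos: [0.5501, 0.0754, 0.1072]
tool_rot: [179.9, 0.0, 142.7]
wrist_force: [-11.3, -4.8, 25.6]
finger_gap: 0.0354
grip_force: 64.8
```

Request:
servo_tool(
  translation=[
    [0,0,0],
    [0,0,0],
    [0,0,0],
    [0,0,0],
    [0,0,0],
  ],
  turn=[
    [0,0,0],
    [0,0,0],
    [0,0,0],
    [0,0,0],
    [0,0,0],
  ],
  gripper=1,
)

```text
time_s: 30.78
ee_pos: [0.5497, 0.0756, 0.1047]
tool_rot: [-180.0, -0.0, 142.7]
wrist_force: [-0.2, -0.4, 1.0]
finger_gap: 0.0852
grip_force: 0.0
```

Request:
servo_tool(
  translation=[
    [0,0,-0.03],
    [0,0,-0.06],
    [0,0,-0.1],
    [0,0,-0.1],
    [0,0,-0.06],
    [0,0,0],
  ],
  turn=[
    [0,0,0],
    [0,0,0],
    [0,0,0],
    [0,0,0],
    [0,0,0],
    [0,0,0],
  ],
)

```text
time_s: 31.52
ee_pos: [0.551, 0.0756, 0.248]
tool_rot: [179.8, 0.2, 142.7]
wrist_force: [-0.1, -0.4, 0.3]
finger_gap: 0.0852
grip_force: 0.0
```

```bash
python3 - <<'E'
from station import robot,vision
from h import *
t=load("top0")
for n in("side","wrist"):
    c=vision.get_calibration(n); im,d=vision.camera(n); np.savez(n+"5.npz",im=im,d=d,**c); c=load(n+"5")
    for nm,a in dict(orange=(3,14,150,60),teal=(85,98,120,25),pink=(165,179),blue=(100,115,120,30),green=(55,80,50,40)).items():
        for m,st,ce in blobs(mask(im,*a),60):
            P=pts(c,m)
            if len(P): print(n,nm,st,ce.round(1),np.median(P,0).round(3))
    if n=="side": cs=im[150:260,195:325]
    else: cw=im
cv2.imwrite("pics/end.png",np.hstack([cv2.resize(cs,(400,338),interpolation=2),cv2.resize(cw[100:320,100:400],(400,338))])[:,:,::-1])
E
```

```text
side orange [251 184   9  10  80] [255.1 188.4] [0.534 0.052 0.127]
side pink [326 284  29  28 650] [340.3 297.3] [ 0.613 -0.323  0.115]
side blue [353 221  37  48 813] [370.1 242.6] [ 0.758 -0.143  0.067]
side green [210 108  30  16 379] [224.4 115.4] [0.531 0.459 0.129]
wrist orange [224 174  12  27 250] [229.  186.9] [0.532 0.059 0.135]
wrist orange [270 174  13  27 265] [276.6 187. ] [0.561 0.096 0.135]
wrist teal [235 176  36  25 405] [257.6 184.8] [0.545 0.085 0.146]
wrist pink [ 79 371   8  13  61] [ 83.3 378.2] [ 0.632 -0.289  0.103]
```

View pics/end.png

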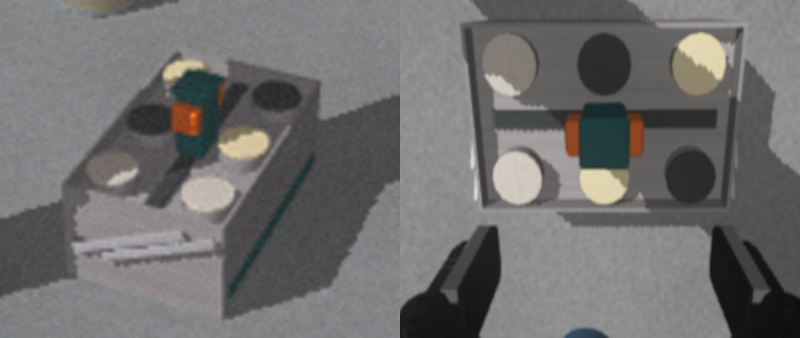

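The tray sits flush, as it did at the start. Both buttons are out, at (573,135) and (635,135) in the right half, and measure where they first did. The shaker, jar and mug have not moved.

```bash
python3 -c "
from station import sign_off
print(sign_off())"
```

```text
the job is handed in; nothing more can be done
None
```

The pestle lies flat in the caddy's bottom compartment, the tray is shut with both buttons sprung out, the shaker, jar and mug are where they started, and the job was handed in at about 32 s of the 72 s limit.

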